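# Lids back on the crocks

### The arm

A 6-joint arm with a two-finger parallel gripper is mounted at the origin on the work surface. World frame = base frame: x ahead of the robot, y to its left, z up, the work surface at z = 0. Lengths are in mm, angles in rad, forces in N, time in s.
With the tool pointing down it reaches from about 300 to 750 mm from the base axis. Payload 8.5 kg.
Tool frame: the origin (TCP) lies on the mounting face of the last link; the fingertips stand 173 mm ahead of it and the grasp point (between the pads) lies 155 mm ahead of it (bot.tcp_to_grasp is the distance from the TCP to the grasp point, in mm); z points along the fingers, y is the line along which they close (so a half turn about z gives the same grasp; the last joint's range is limited). The gripper opens to 85 mm and grips with 20 to 120 N. Pads are 22 mm wide; open, the fingers measure 114 mm over their backs; the gripper's body (76 mm by 85 mm) begins 54 mm behind the grasp point. The pads swing forward as they close: fully open they stand 13 mm farther back than shut.
Start: joints at [1.058, 0.381, 1.297, -0, 1.464, -0.215], TCP at [161.372, 525.776, 404.722] pointing down, gripper open.
Joint ranges: [-3.11, 3.11], [-0.89, 2.33], [0.22, 2.48], [-1.42, 4.56], [0.17, 2.85], [-2.88, 2.88]. Speed limits (rad/s): [2.39, 2.39, 3.14, 3.14, 3.14, 3.14].

### API

Orientations are given as a unit quaternion [w, x, y, z].
In Python, from plant import bot gives the robot as it stands. The module is installed in compiled form; this text tells all that it offers. Calls block until the motion is done:
- bot.move_to(position, orientation): joint-space move of the TCP to a pose.
- bot.movel(position, rate=150, ori=None, until_force=None): straight line of the TCP; ori=None keeps the orientation; rate is the mean speed in mm/s. With until_force (N) it stops when the force on the tool has changed by that much, and returns True; else False.
- bot.movej(angles): joint-space move.
- bot.grip(opening, effort=None): opening from 0.0 (shut) to 1.0 (fully open); effort is the grip in N (None keeps the last); returns when the fingers have stopped.
- bot.sleep(seconds).
- bot.solve_ik(position, orientation): joint angles nearest the present ones, or None.
- bot.sense(): the state.
- bot.get_image(name): name is "scene" or "side" or "wrist"; returns a dict with "img" (400x640x3 uint8, red, green, blue), "fx", "fy", "cx", "cy" (pixels), "T" (4x4, takes a point from camera to world coordinates); the wrist camera has in their place "mount" (4x4, takes a point from camera to tool coordinates, whose origin is the TCP and whose axes are the flange's). Camera axes: x right, y up, looking along -z (the intrinsics and any distortion apply to the point x, -y, -z); pixel columns grow to the right and rows downward; lengths in mm; the calibration is good to about 2 mm. A picture is of the moment at which its call begins: read the wrist's pose just before it. There is no depth.
A pose or a line that the arm cannot do raises bot.MotionError and nothing moves.
- bot.close_job(): hands the job in; it is judged then, once.
The state is a dict: "clock": time; "joints": joint angles; "dq": joint speeds; "joint_efforts": joint torques, N m; "position": TCP position; "ee_rot": TCP orientation; "force": force on the tool from outside, world axes, zero at the start; "wrist_torque": the same for the moment, N m; "width": opening from 0.0 (shut) to 1.0 (fully open); "grip_force": force on a finger pad.
Only numpy, scipy, OpenCV 4.12 (cv2) and the standard library are available. Lean on these libraries where they do the work, as an engineer would, in place of code of your own. Each camera call takes 0.05 s, during which the arm holds its last target. There are 200 camera calls.

### The job

Washing-up is done: take the stack of four steel lids apart and put each lid on the crock it belongs to, the smallest lid on the smallest crock and so on up to the largest, seated level with its top down on the rim and its skirt around the outside. Leave the crocks, the bottle and the shaker standing where they are, and let go of everything at the end.

Things in the scene. Friction and masses are not known exactly. Their poses are not given: they have to be found in the camera images.
- lid_s: Smallest of four steel cap lids, 80 mm across: top 3 mm thick, skirt 3 mm thick hanging 22 mm below it (74 mm clear inside), round black knob 24 mm across, 17 mm tall, on the middle of the top. 60 g or so. Origin: centre of the skirt's lower edge; z up, flat top at 25 mm, knob's top at 42 mm. Starts in one loose, roughly centred stack, largest lowest, each skirt on the top of the lid below, over its knob.
- lid_m: Second smallest of four steel cap lids, 104 mm across: top 3 mm thick, skirt 3 mm thick hanging 22 mm below it (98 mm clear inside), round black knob 24 mm across, 17 mm tall, on the middle of the top. 90 g or so. Origin: centre of the skirt's lower edge; z up, flat top at 25 mm, knob's top at 42 mm. Starts in one loose, roughly centred stack, largest lowest, each skirt on the top of the lid below, over its knob.
- lid_l: Second largest of four steel cap lids, 128 mm across: top 3 mm thick, skirt 3 mm thick hanging 22 mm below it (122 mm clear inside), round black knob 24 mm across, 17 mm tall, on the middle of the top. 130 g or so. Origin: centre of the skirt's lower edge; z up, flat top at 25 mm, knob's top at 42 mm. Starts in one loose, roughly centred stack, largest lowest, each skirt on the top of the lid below, over its knob.
- lid_xl: Largest of four steel cap lids, 152 mm across: top 3 mm thick, skirt 3 mm thick hanging 22 mm below it (146 mm clear inside), round black knob 24 mm across, 17 mm tall, on the middle of the top. 180 g or so. Origin: centre of the skirt's lower edge; z up, flat top at 25 mm, knob's top at 42 mm. Starts in one loose, roughly centred stack, largest lowest, each skirt on the top of the lid below, over its knob.
- crock_s: Smallest of four open, empty white ceramic crocks, 58 mm across outside, 80 mm tall, wall 5 mm, straight sides, loose. Origin: centre of its underside; z up. Takes the smallest lid, whose skirt goes over the outside of the rim with 8 mm to spare all round; seated, the lid's origin is 58 mm above the crock's origin.
- crock_m: Second smallest of four open, empty white ceramic crocks, 82 mm across outside, 105 mm tall, wall 5 mm, straight sides, loose. Origin: centre of its underside; z up. Takes the second smallest lid, whose skirt goes over the outside of the rim with 8 mm to spare all round; seated, the lid's origin is 83 mm above the crock's origin.
- crock_l: Second largest of four open, empty white ceramic crocks, 106 mm across outside, 70 mm tall, wall 5 mm, straight sides, loose. Origin: centre of its underside; z up. Takes the second largest lid, whose skirt goes over the outside of the rim with 8 mm to spare all round; seated, the lid's origin is 48 mm above the crock's origin.
- crock_xl: Largest of four open, empty white ceramic crocks, 130 mm across outside, 90 mm tall, wall 5 mm, straight sides, loose. Origin: centre of its underside; z up. Takes the largest lid, whose skirt goes over the outside of the rim with 8 mm to spare all round; seated, the lid's origin is 68 mm above the crock's origin.
- sauce_bottle: Bystander: a glass bottle, 58 mm across, 190 mm tall, standing loose. Origin: centre of its underside, z up.
- shaker: Bystander: a small glass shaker with a metal top, 36 mm across, 60 mm tall, standing loose among the crocks. Origin: centre of its underside, z up.
Things that resemble listed ones, but are neither listed nor needed, are in the scene too. Leave any blue look-alike of the crock_m alone.

How it is judged (in metres and radians):
At the end, for the whole second after the job is handed in: Every lid sits at rest on the crock of its own size rank: centres within 12 mm horizontally, the lid's origin within 4 mm of its seated height, lid level within 0.06 rad; every crock upright (within 0.05 rad), at rest and within 40 mm of where it stood (horizontal distance between lid_s and crock_s below 0.012 m and z of lid_s in the frame of crock_s between 0.054 and 0.062 m and angle between each of lid_s, lid_m, lid_l, lid_xl's own z axis and vertical below 0.06 rad and linear speed of each of lid_s, crock_s, lid_m, crock_m, lid_l, crock_l, lid_xl, crock_xl below 0.02 m/s and angular speed of each of lid_s, lid_m, lid_l, lid_xl below 0.2 rad/s and angle between each of crock_s, crock_m, crock_l, crock_xl's own z axis and vertical below 0.05 rad and distance of each of crock_s, crock_m, crock_l, crock_xl from where it was at the start of the episode below 0.04 m and horizontal distance between lid_m and crock_m below 0.012 m and z of lid_m in the frame of crock_m between 0.079 and 0.087 m and horizontal distance between lid_l and crock_l below 0.012 m and z of lid_l in the frame of crock_l between 0.044 and 0.052 m and horizontal distance between lid_xl and crock_xl below 0.012 m and z of lid_xl in the frame of crock_xl between 0.064 and 0.072 m); the robot touches nothing.
It fails at once if a crock was pushed more than 40 mm or tipped (distance of any of crock_s, crock_m, crock_l, crock_xl from where it was at the start of the episode above 0.04 m or angle between any of crock_s, crock_m, crock_l, crock_xl's own z axis and vertical above 0.35 rad).
It fails at once if the bottle was pushed more than 40 mm or tipped (distance of sauce_bottle from where it was at the start of the episode above 0.04 m or angle between sauce_bottle's own z axis and vertical above 0.35 rad).
It fails at once if the shaker was pushed more than 40 mm or tipped (distance of shaker from where it was at the start of the episode above 0.04 m or angle between shaker's own z axis and vertical above 0.35 rad).
It also fails if it takes over 118 s, if anything falls off the work surface, if the arm or the gripper's body presses on something with over 40 N, if the wrist force passes 120 N, or if a joint passes its speed limit or range.

## Working session

There is one attempt and no reset: what is moved stays moved. The work goes in short steps, each a Python script; the robot and the scene stay as the last script left them, time stands still between calls to the robot, and variables do not carry over. Pictures are saved under pics/ and viewed, at most 14 in all, crops included, and the job is handed in when it is done.

```bash
mkdir -p pics; python3 - <<'E'
from plant import bot
import cv2, numpy as np
for n in("scene","side","wrist"):
    d=bot.get_image(n); cv2.imwrite(f"pics/{n}0.png",d["img"][:,:,::-1])
    print(n,{k:(np.round(v,3).tolist() if k!='img' else 0) for k,v in d.items()})
s=bot.sense();print(s["clock"],s["position"],s["ee_rot"],s["width"])
E
```

```text
scene {'img': 0, 'fx': 391.484, 'fy': 391.484, 'cx': 321.357, 'cy': 204.033, 'T': [[-0.214, -0.717, 0.664, 1167.364], [0.977, -0.146, 0.157, 148.606], [-0.015, 0.682, 0.731, 759.494], [0.0, 0.0, 0.0, 1.0]]}
side {'img': 0, 'fx': 442.725, 'fy': 442.725, 'cx': 316.428, 'cy': 195.633, 'T': [[0.983, 0.132, -0.126, 388.163], [-0.182, 0.638, -0.748, -786.6], [-0.019, 0.758, 0.652, 789.531], [0.0, 0.0, 0.0, 1.0]]}
wrist {'img': 0, 'fx': 292.179, 'fy': 292.179, 'cx': 321.774, 'cy': 200.137, 'mount': [[0.001, 0.953, 0.304, 78.274], [1.0, -0.001, -0.001, -0.693], [-0.001, 0.304, -0.953, 31.507], [0.0, 0.0, 0.0, 1.0]]}
0.15 [161.3616159  525.76663858 404.25992181] [-1.93036986e-04  1.48335841e-01  9.88936890e-01 -5.17766816e-04] 1.0001333890441282
```

View pics/scene0.png

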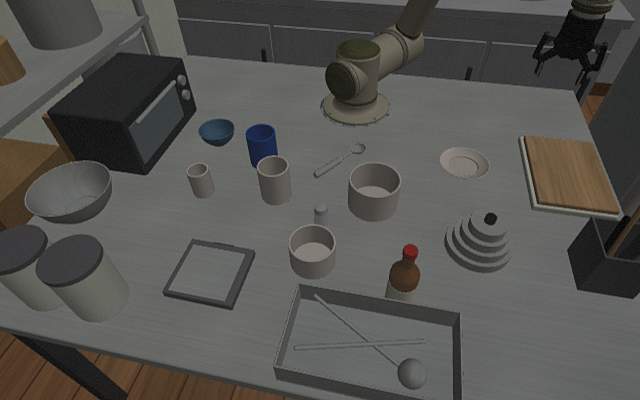

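View pics/side0.png

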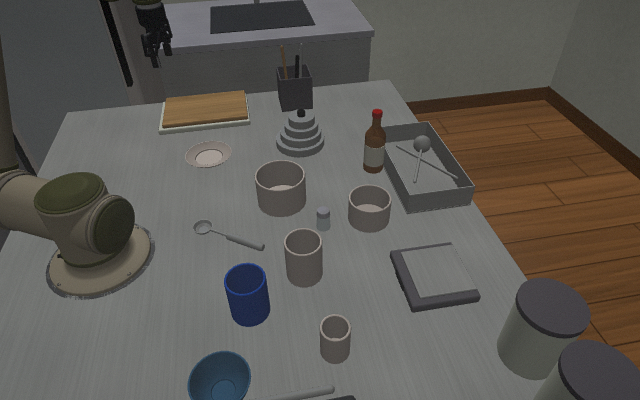

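View pics/wrist0.png

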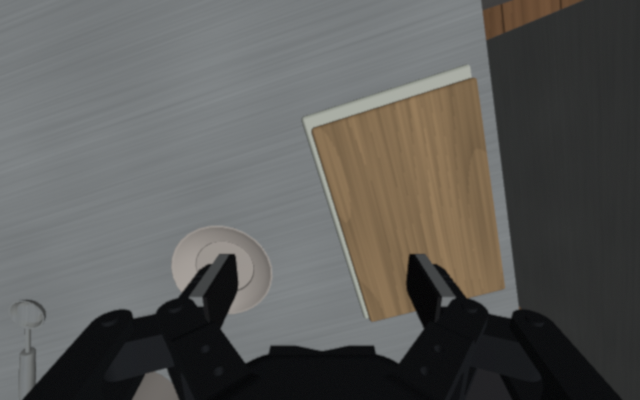

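The scene view shows these candidates:
- **crock_s:** (200,181)
- **crock_m:** (274,180). The blue look-alike is at (262,145).
- **crock_xl:** (374,190)
- **crock_l:** (312,250)
- **Lid stack:** knob at (490,218)
- **Bottle and shaker:** bottle at (404,275), shaker at (321,214)
- **Other round things:** plate (464,163), bowls (216,132) and (70,190), canisters (80,280)

I choose the four white crocks by size rank. Next I'll fit the known rim circles in both fixed views.

```bash
cat > h.py <<'E'
from plant import bot
import cv2, numpy as np, json
from scipy.optimize import least_squares
from scipy.spatial.transform import Rotation as R
def proj(d,T,P):
    p=(np.atleast_2d(P)-T[:3,3])@T[:3,:3]
    return np.c_[d["cx"]+d["fx"]*p[:,0]/-p[:,2], d["cy"]-d["fy"]*p[:,1]/-p[:,2]]
def wristT():
    s=bot.sense(); q=s["ee_rot"]; T=np.eye(4)
    T[:3,:3]=R.from_quat([q[1],q[2],q[3],q[0]]).as_matrix(); T[:3,3]=s["position"]; return T
def shot(n):
    W=wristT() if n=="wrist" else None
    d=bot.get_image(n); T=W@np.array(d["mount"]) if n=="wrist" else np.array(d["T"])
    return d,T
def onplane(d,T,uv,z):
    r=T[:3,:3]@np.array([(uv[0]-d["cx"])/d["fx"],-(uv[1]-d["cy"])/d["fy"],-1]); t=(z-T[2,3])/r[2]
    return (T[:3,3]+t*r)[:2]
def circ(x,y,r,z,n=120):
    a=np.linspace(0,2*np.pi,n,endpoint=False); return np.c_[x+r*np.cos(a),y+r*np.sin(a),0*a+z]
def fit(views,circles,x0,rng=15):
    """views [(d,T)], circles [(r,z)] share centre; maximise image gradient on the projected circles"""
    G=[]
    for d,T in views:
        g=cv2.GaussianBlur(cv2.cvtColor(d["img"],cv2.COLOR_RGB2GRAY).astype(np.float32),(0,0),1.0)
        m=np.minimum(np.hypot(cv2.Sobel(g,5,1,0),cv2.Sobel(g,5,0,1)),120.); G.append(m)
    def score(x,y):
        s=0
        for (d,T),m in zip(views,G):
            for r,z in circles:
                uv=proj(d,T,circ(x,y,r,z)).astype(np.float32)
                s+=cv2.remap(m,uv[None,:,0],uv[None,:,1],cv2.INTER_LINEAR).mean()
        return s
    c=np.array(x0,float)
    for step in (3,1,.5):
        k=np.arange(-rng,rng+.1,step); 
        S=[(score(c[0]+a,c[1]+b),c[0]+a,c[1]+b) for a in k for b in k]; b=max(S); c=np.array(b[1:]); rng=2*step
    return c,b[0]
E
python3 - <<'E'
from h import *
sc=shot("scene"); sd=shot("side")
def tri(a,b):
    A=[];B=[]
    for (d,T),uv in((sc,a),(sd,b)):
        r=T[:3,:3]@np.array([(uv[0]-d["cx"])/d["fx"],-(uv[1]-d["cy"])/d["fy"],-1]); r/=np.linalg.norm(r)
        M=np.eye(3)-np.outer(r,r);A.append(M);B.append(M@T[:3,3])
    return np.linalg.solve(A[0]+A[1],B[0]+B[1])
C={"crock_s":((198,171),(335,325),29,80),"crock_m":((273,166),(303,241),41,105),"crock_l":((312,240),(370,200),53,70),"crock_xl":((374,181),(281,179),65,90)}
ims=[d["img"][:,:,::-1].copy() for d,_ in(sc,sd)]
res={}
for n,(a,b,r,h) in C.items():
    t=tri(a,b); j=fit([sc,sd],[(r,h),(r-5,h)],t[:2]); s=[fit([v],[(r,h),(r-5,h)],t[:2])[0] for v in(sc,sd)]
    print(n,t.round(0),j[0].round(1),round(j[1]),s); res[n]=j[0].tolist()
    for im,(d,T) in zip(ims,(sc,sd)):
        for p in proj(d,T,circ(*j[0],r,h)): cv2.circle(im,tuple(int(round(q)) for q in p),0,(0,0,255),-1)
for n,a,b in(("knob",(490,215),(301,111)),("bottle",(410,247),(377,112)),("shaker",(321,206),(323,210))):
    t=tri(a,b);print(n,t.round(0)); res[n]=t.tolist()
json.dump(res,open("pos.json","w"))
cv2.imwrite("pics/ov.png",np.vstack([cv2.resize(ims[0][110:310,150:550],(800,400))[:300],cv2.resize(ims[1][100:400,200:420],(800,1090))[:300]]))
cv2.imwrite("pics/ov.png",np.hstack([cv2.resize(ims[0][130:290,170:420],None,fx=2,fy=2)[:, :450],cv2.resize(ims[1][150:370,250:410],None,fx=2,fy=2)[:320]]))
E
```

```text
crock_s [ 495. -337.   77.] [ 492.  -340.4] 268 [array([ 499.02736664, -340.44060383]), array([ 491.52736664, -339.94060383])]
crock_m [ 467. -140.  103.] [ 466.5 -145.1] 329 [array([ 468.00491966, -145.56481857]), array([ 464.50491966, -140.06481857])]
crock_l [653.   2.  67.] [656.3   3.9] 300 [array([659.27940814,   4.90162005]), array([653.77940814,   2.90162005])]
crock_xl [447. 115.  79.] [449.3 114.6] 316 [array([450.78467006, 114.6194437 ]), array([446.28467006, 115.6194437 ])]
knob [544. 376. 118.]
bottle [723. 205. 190.]
shaker [536.  -2.  57.]
```

View pics/ov.png

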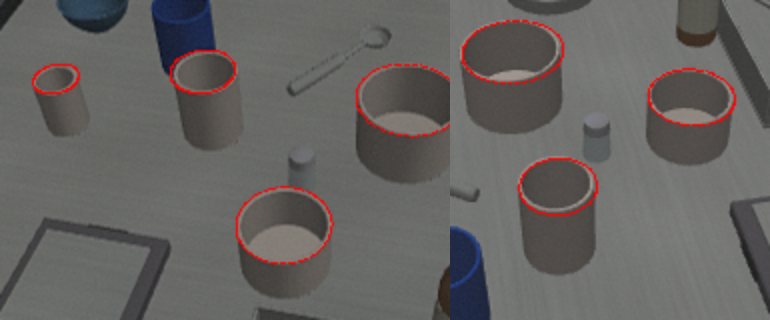

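Rims fit well in both views (overlay: s, m, l and xl all traced). Wrist views will refine them.

```bash
cat >> h.py <<'E'
Q=[0,0,1,0]
pos=json.load(open("pos.json"))
RH={"crock_s":(29,80),"crock_m":(41,105),"crock_l":(53,70),"crock_xl":(65,90)}
def draw(im,d,T,c):
    for p in proj(d,T,c):
        if 0<=p[0]<640 and 0<=p[1]<400: im[int(p[1]),int(p[0])]=(0,0,255)
E
python3 - <<'E'
from h import *
def look(p):
    bot.move_to(p,Q); bot.sleep(.3); return shot("wrist")
A=look([440,-170,470]); B=look([440,80,470]); 
bot.move_to([510,376,420],Q); bot.sleep(.3); C=shot("wrist")
print(bot.sense()["clock"],bot.sense()["joints"])
ims=[v[0]["img"][:,:,::-1].copy() for v in(A,B,C)]
for n,(r,h) in RH.items():
    for k,v in(("A",A),("B",B)):
        uv=proj(*v,[*pos[n],h])[0]
        if not(30<uv[0]<610 and 30<uv[1]<390): continue
        c,s=fit([v],[(r,h),(r-5,h)],pos[n],12); print(n,k,uv.round(),c.round(1),round(s)); draw(ims["AB".index(k)],*v,circ(*c,r,h))
c,s=fit([C],[(40,100),(52,75),(12,117)],pos["knob"][:2],15);print("stack",c,s); 
for r,z in((40,100),(12,117),(52,75)): draw(ims[2],*C,circ(*c,r,z))
cv2.imwrite("pics/w1.png",np.vstack([np.hstack([cv2.resize(i,(400,250)) for i in ims[:2]]),np.hstack([ims[2][:300,120:520],cv2.resize(ims[2][100:300,200:400],(400,300))])]))
E
```

```text
6.1167 [ 4.47823424e-01  5.23013076e-01  1.01370131e+00 -2.30504508e-05
  1.60448911e+00 -1.12212733e+00]
crock_s A [191. 212.] [ 492.  -342.4] 155
crock_m A [343. 199.] [ 465.  -142.6] 148
crock_m B [134. 199.] [ 465.5 -141.6] 162
crock_l A [437. 312.] [653.8   3.4] 90
crock_l B [272. 312.] [654.3   3.9] 158
crock_xl A [553. 182.] [445.3 114.1] 166
crock_xl B [351. 182.] [445.8 116.1] 144
stack [539.14785905 377.97233424] 178.15652
```

View pics/w1.png

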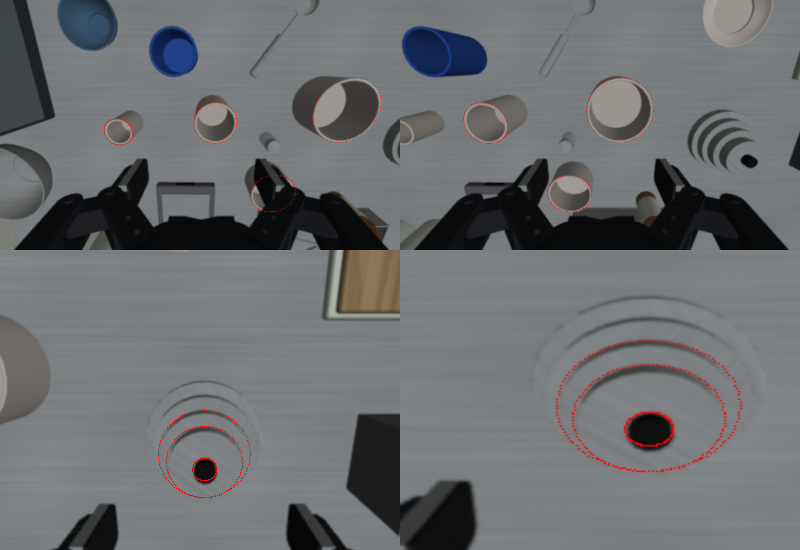

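Wrist fits agree within 1–2 mm and the stack's knob is traced correctly at (539,378). Next I'll take the top lid, measure it in the hand and place it.

```bash
cat >> h.py <<'E'
CR={"crock_s":(492,-342),"crock_m":(465,-142),"crock_l":(654,4),"crock_xl":(445.5,115)}
LR={"s":40,"m":52,"l":64,"xl":76}
def pick(k,ztop,xy):
    """xy: knob centre"""
    bot.grip(.7,40); z=ztop+175
    bot.move_to([xy[0],xy[1],z+60],Q)
    hit=bot.movel([xy[0],xy[1],z],120,until_force=8)
    bot.grip(0,40); s=bot.sense(); print("grip w",s["width"]*85,"gf",s["grip_force"],"z",s["position"][2]-ztop,hit)
    bot.movel([xy[0],xy[1],z+90 if k=="s" else z+110],120); bot.sleep(.3)
    s=bot.sense(); print("lifted w",s["width"]*85,"F",s["force"].round(2) if hasattr(s["force"],"round") else s["force"], s["clock"])
def held(k,dz=176):
    """centre of held lid relative to the TCP, from the wrist view"""
    v=shot("wrist"); p=np.array(bot.sense()["position"]); zt=p[2]-dz
    c,sc=fit([v],[(LR[k],zt)],p[:2],9); print("held off",(c-p[:2]).round(1),sc)
    im=v[0]["img"][:,:,::-1].copy(); draw(im,*v,circ(*c,LR[k],zt)); return c-p[:2],im
E
python3 - <<'E'
from h import *
pick("s",100,(539,378))
o,im=held("s")
v=shot("wrist"); im2=shot("side")[0]["img"][:,:,::-1]
cv2.imwrite("pics/g1.png",np.hstack([cv2.resize(im,(480,300)),cv2.resize(im2[40:165,230:360],(312,300))]))
E
```

```text
grip w 22.120989303635078 gf 39.219621419906616 z 175.98669521911302 False
lifted w 22.26191384386574 F [-0.23  0.58 -0.53] 9.225
held off [-1.  1.] 35.139477
```

View pics/g1.png

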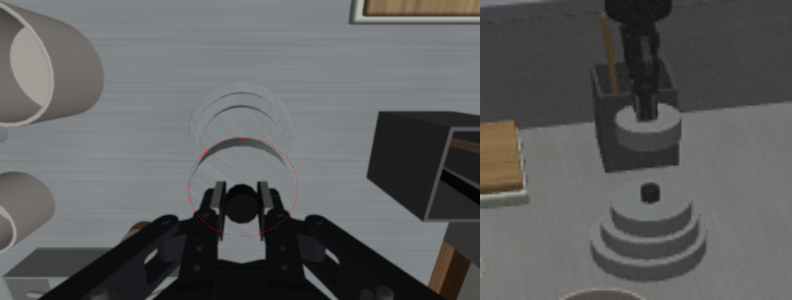

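Lid_s is gripped level (wrist: knob between the pads at about (240,205); side: lid level above the remaining stack). Now I'll place it.

```bash
cat >> h.py <<'E'
def place(k,off,via=None,dz=176):
    n="crock_"+k; x,y=np.array(CR[n])-off; h=RH[n][1]; zs=h+3+dz; hi=max(dz+25+125,zs+50)
    p=bot.sense()["position"]
    if p[2]<hi-2: bot.movel([p[0],p[1],hi],150)
    if via: bot.movel([*via,hi],280)
    bot.movel([x,y,hi],280)
    bot.movel([x,y,zs+10],120); hit=bot.movel([x,y,zs-4],25,until_force=4)
    s=bot.sense(); print("contact",hit,"z above nominal",round(s["position"][2]-zs,1),s["force"])
    bot.grip(.6); bot.sleep(.1); bot.movel([x,y,zs+70],150); print("clock",bot.sense()["clock"])
def check(k,views=("wrist",)):
    n="crock_"+k; h=RH[n][1]+3; vs=[shot(v) for v in views]
    for i,v in zip(views,vs): print(k,i,"lid at rel", (fit([v],[(LR[k],h),(12,h+17)],CR[n],12)[0]-CR[n]).round(1))
    return vs
def knobfix(k,ztop,xy0,at):
    bot.move_to([at[0],at[1],ztop+305],Q); bot.sleep(.3); v=shot("wrist")
    c,s=fit([v],[(LR[k],ztop),(12,ztop+17)],xy0,18); print("next lid",k,c,s)
    im=v[0]["img"][:,:,::-1].copy(); draw(im,*v,circ(*c,LR[k],ztop)); draw(im,*v,circ(*c,12,ztop+17)); return c,im
E
python3 - <<'E'
from h import *
place("s",np.array([-1,1]))
p=bot.sense()["position"]; bot.movel([p[0]-40,p[1],p[2]+40],200); bot.sleep(.2)
v=check("s",("wrist","side","scene"))
p=bot.sense()["position"]; bot.movel([p[0],p[1],380],200); 
c,im=knobfix("m",75,(539,378),(510,376))
i2=v[1][0]["img"][:,:,::-1];i1=v[0][0]["img"][:,:,::-1]
cv2.imwrite("pics/p1.png",np.hstack([cv2.resize(i1,(320,200)),cv2.resize(im,(320,200)),cv2.resize(i2[270:370,290:370],(160,200))]))
E
```

```text
contact True z above nominal 0.0 [1.49575465 0.30008111 4.02537658]
clock 14.2917
s wrist lid at rel [ 1.5 -1.5]
s side lid at rel [5. 1.]
s scene lid at rel [9. 2.]
next lid m [538.5 377.5] 152.1153
```

View pics/p1.png

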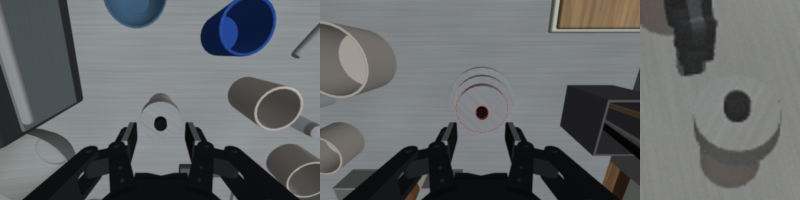

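Lid_s is seated: contact came exactly at nominal height and it is level. Next is lid_m, with its knob at (538.5,377.5).

```bash
python3 - <<'E'
from h import *
pick("m",75,(538.5,377.5))
o,im=held("m"); place("m",np.clip(o,-3,3))
p=bot.sense()["position"]; bot.movel([p[0]-40,p[1],p[2]+40],200); bot.sleep(.2)
v=check("m",("wrist","side"))
p=bot.sense()["position"]; bot.movel([p[0],p[1],max(p[2],380)],200)
c,im3=knobfix("l",50,(539,378),(510,376))
i2=v[1][0]["img"][:,:,::-1]
cv2.imwrite("pics/p2.png",np.hstack([cv2.resize(im,(320,200)),cv2.resize(im3,(320,200)),cv2.resize(i2[200:300,260:340],(160,200))]))
E
```

```text
grip w 21.88208168177689 gf 39.083919525146484 z 175.98251409089522 False
lifted w 21.78473477358765 F [ 0.42 -0.38 -1.08] 21.3167
held off [3.5 0. ] 37.875114
contact True z above nominal -0.0 [-1.31783562 -0.1404607   4.65731355]
clock 25.4333
m wrist lid at rel [-3.5  0. ]
m side lid at rel [0. 3.]
next lid l [536.5 378. ] 156.93474
```

View pics/p2.png

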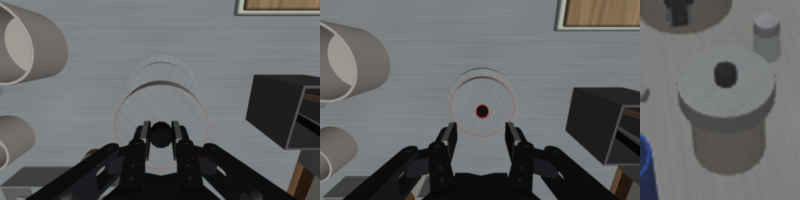

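Lid_m is seated, about 3 mm off centre. The in-hand offset estimate was spurious, so I'll use zero from here. Next is lid_l.

```bash
python3 - <<'E'
from h import *
pick("l",50,(536.5,378))
place("l",np.zeros(2),via=(520,180))
p=bot.sense()["position"]; bot.movel([p[0]-40,p[1],p[2]+60],200); bot.sleep(.2)
v=check("l",("wrist","side"))
p=bot.sense()["position"]; bot.movel([500,150,380],250)
c,im3=knobfix("xl",25,(538,378),(510,376))
pick("xl",25,c)
place("xl",np.zeros(2))
p=bot.sense()["position"]; bot.movel([p[0]-40,p[1],p[2]+60],200); bot.sleep(.2)
v=check("xl",("wrist","side"))
bot.move_to([350,330,420],Q); bot.sleep(.3)
a=shot("scene")[0]["img"][:,:,::-1];b=shot("side")[0]["img"][:,:,::-1]
cv2.imwrite("pics/end.png",np.hstack([cv2.resize(a[100:320,170:450],(400,314)),cv2.resize(b[130:370,240:440],(400,480))[:314*1]]) )
cv2.imwrite("pics/end.png",np.hstack([cv2.resize(a[110:310,170:450],(448,320)),cv2.resize(b[140:370,240:420],(250,320))]))
E
```

```text
grip w 21.848520461295347 gf 39.03048098087311 z 175.98175383978918 False
lifted w 21.815795414497526 F [ 1.06 -0.27 -1.27] 31.7667
contact True z above nominal -0.0 [-1.35346257  0.64222057  4.23165852]
clock 35.8417
l wrist lid at rel [-1.  0.]
l side lid at rel [4. 3.]
next lid xl [533.5 377.5] 144.50389
grip w 22.30512218142897 gf 38.99282991886139 z 175.9763863608388 False
lifted w 21.95987944288979 F [-0.43  0.59 -2.05] 41.9083
contact True z above nominal -0.1 [-0.75053527 -0.44169868  4.39338137]
clock 45.4083
xl wrist lid at rel [-0.5  0. ]
xl side lid at rel [2.5 4. ]
```

View pics/end.png

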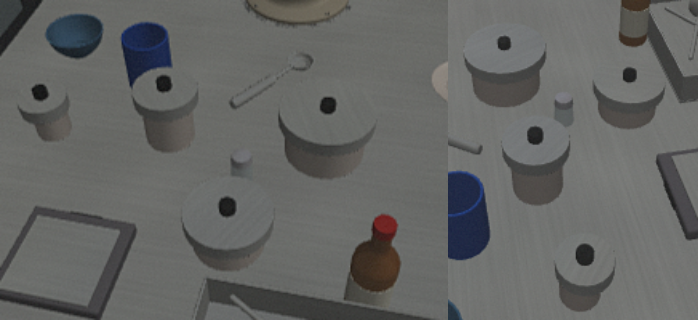

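All four lids sit level on their own crocks, the bottle and shaker are where they were, and the gripper is clear.

```bash
python3 -c "
from plant import bot
print(bot.close_job(), bot.sense()['clock'])"
```

```text
the job is handed in; nothing more can be done
the job is handed in; nothing more can be done
```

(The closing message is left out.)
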